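# Open the push-to-open bread bin behind a tin

### The arm

A 7-joint arm with a two-finger parallel gripper is mounted at the origin on a cart in front of the work surface, level with it; the furniture and walls round the work are solid. World frame = base frame: x ahead of the robot, y to its left, z up, the work surface at z = 0. Lengths are in m, angles in degrees, forces in N, time in s.
With the tool pointing down it reaches from about 0.425 to 0.875 m from the base axis. Payload 4.7 kg.
Tool frame: the origin (TCP) lies at the very end of the fingers, on their centre line; the grasp point (between the pads) lies 19 mm behind it; z points along the fingers, y is the line along which they close (so a half turn about z gives the same grasp; the last joint's range is limited). The gripper opens to 87 mm and grips with 3 to 60 N. Pads are 19 mm wide; open, the fingers measure 117 mm over their backs; the gripper's body (75 mm by 190 mm) begins 51 mm behind the grasp point.
Start: joints at [-73.333, 18.392, -4.016, 83.108, 1.295, 78.541, -3.26], TCP at [0.178, 0.625, 0.223] pointing down, gripper open.
Joint ranges: [-163.93, 163.93], [-17.29, 119.83], [-79.2, 71.16], [3.27, 140.29], [-89.18, 269.18], [5.43, 117.66], [-154.24, 154.24]. Speed limits (degrees/s): [147.25, 147.25, 180, 180, 180, 180, 180].

### API

Orientations are given as [roll, pitch, yaw] about the fixed x, y, z axes, in that order (R = Rz(yaw) Ry(pitch) Rx(roll)).
In Python, from cell import get_obs, read_camera, sign_off, silhouettes gives the robot as it stands.
- The arm moves only by the tool play_rows, never from a script. Its argument "steps" is a list that holds one entry, the list of rows, each a list of 7 numbers: the shift along the tool's x, y, z in m, then the turn, a rotation vector about the tool's x, y, z in rad, then the finger opening in m, from 0 to 0.087. A call has 1 to 12 rows; each row shifts and turns the commanded pose from where the row before left it, along the tool's axes as they then stand; what a row does not reach is not made up. A row lasts 1/10 s, in which the tool goes at most 50 mm and 8.59 degrees, less where a joint would pass 70% of its speed; a pose out of reach is approached as far as the arm can. A call is refused whole if a number of a shift passes 0.05 or a number of a turn 0.15, either way. A call with a gripper value outside its range is refused whole. The fingers move at their own pace and stop on an object; "force" is the grip in N (left out, the last holds). Time passes only in rows, so rows that do not move let the fingers close. It gives the time, the measured TCP pose, the force, the opening and the grip force at its end, in the units of the state.
- get_obs(): the state, without advancing time (a new reading comes with each control period).
- read_camera(name): name is "side" or "top" or "wrist"; returns a dict with "frame" (400x640x3 uint8, red, green, blue), "intrinsics" (3x3 intrinsics, pixels), "k1" (the pictures are not rectified: a ray, as slopes to the right and down, at radius r is drawn at 1 + k1 r^2 times it, then the intrinsics apply), "view" (4x4, takes a point from world to camera coordinates). Camera axes: x right, y up, looking along -z (the intrinsics and any distortion apply to the point x, -y, -z); pixel columns grow to the right and rows downward; lengths in m; the calibration is good to about 2 mm. A picture is of the moment at which its call begins. There is no depth.
- sign_off(): hands the job in; it is judged then, once.
Trained networks look in the newest picture that a camera, given by its name, has taken for a name from the list of things; names that differ only in an ending like _2 or _b are one class to them, and where a whole thing is asked for, a point or a joint stands for the part that bears it (a point fixed in the world has none). Each returns a list of dicts, best first, with "p" (0 to 1); they miss things now and then, are a little off and sometimes report something else, mostly with a low value. They report only what shows in the picture. A call takes as long as a camera call. They do not tell look-alikes from the thing itself.
- silhouettes(camera, name): "pixels" (400x640 bool, what is visible of it) and "extent" ([left, top, right, bottom] in pixels, round what is visible of it).
The state is a dict: "time_s": time; "qpos": joint angles; "joint_velocities": joint speeds; "effort": joint torques, N m; "tool_pos": TCP position; "tool_rot": TCP orientation; "force": force on the tool from outside, world axes, zero at the start; "wrist_torque": the same for the moment, N m; "grip_width": finger opening in m; "grasp_force": force on a finger pad.
Only numpy, scipy, OpenCV 4.12 (cv2) and the standard library are available. Lean on these libraries where they do the work, as an engineer would, in place of code of your own. Each camera call takes 0.05 s, during which the arm holds its last target. There are 200 camera calls.

### The job

Open the bread bin on the worktop, with the fingertips only. A round food tin stands where the bin's drop-down front flap will land, so first slide the tin along the worktop, without lifting or tipping it, until it stands wholly past the left or right side of the bin. Then press the flap near its upper edge so that the push-to-open catch lets go and the flap springs ajar, and push the flap down from behind until it lies fully open; leave the glass and the jar beside the bin where they are.

Things in the scene. Friction and masses are not known exactly. Their poses are not given: they have to be found in the camera images.
- bin: White painted bread bin, 300 mm wide (y), 235 deep (x), 150 high; its whole front is a plain wooden flap without handle. It does not move. Origin: on the worktop, under the middle of the flap's front face (x = 0). Axes: x level into the bin, away from the robot; y along the front, to the robot's left; z up. Its level roof, 12 mm thick, starts at x = 18 mm.
- flap (a joint): Angle of the front flap about its lower front edge. 0: shut, upright, held by the catch; 1.57: fully open, flat on the worktop towards the robot, inner face up at 16 mm; negative: pressed in, stop at -0.04. Released, it springs out to about 0.51 and stays there by friction; from there about 1 N at its upper edge moves it; beyond about 0.85 it sinks open slowly by itself, damped.
- flap_hinge (a point): Middle of the flap's hinge line (along the bin's y), 4 mm above the worktop, in the plane of the shut flap's outer face; fixed on the bin. The flap is 300 mm wide, 12 mm thick, and reaches 146 mm from here to its upper edge; shut, it overlaps the bin's front with a 6 mm gap behind it. Above: a wall cupboard, underside 467 mm over the worktop, front at world x = 0.605; keep the wrist clear of it.
- press_spot (a point): Middle of the flap's outer face, 30 mm below its upper edge; moves with the flap. Push-to-open catch: it cannot be pulled open. Press here 4 to 5 mm inwards (level, into the bin; about 4 to 6 N) and draw the finger back towards the robot: a spring ejector then pushes the flap ajar. Pressing the ajar flap fully shut latches it again.
- flap_edge (a point): Middle of the flap's upper edge, half-way through its thickness; moves with the flap. When ajar, the edge stands 70 to 80 mm in front of the roof's edge: room for shut fingers from above, behind the flap. The grey catch and ejector take up 25 mm either side of the middle, behind the flap and under the roof: go in 50 mm or more to one side.
- tin_center (a point): Centre of a round food tin, 75 mm in diameter, 58 mm tall, upright on the worktop in front of the bin; this point is 29 mm above its underside. About 0.2 to 0.36 kg; slides under a light push low on its side.
- glass_center (a point): Centre of an empty drinking glass, 81 mm in diameter, 93 mm tall, standing beside the bin on one side (left or right varies); 46 mm above its underside. Leave it alone.
- jar_center (a point): Centre of a screw-top jar with a black lid, 63 mm in diameter, 94 mm tall, standing beside the bin on the other side; 47 mm above its underside. Leave it alone.
Not all that is in view belongs to the job. Leave any blue or yellow look-alike of the part that bears tin_center alone.

How it is judged:
By the outcome, as a careful person would: the job done as asked, in the order asked, and still so for the second after the job is handed in, with the robot touching nothing.
It also fails if it takes over 59 s, if anything falls off the work surface, if the arm or the gripper's body presses on something with over 40 N, if the wrist force passes 120 N, or if a joint passes its speed limit or range.

## Working session

There is one attempt and no reset: what is moved stays moved. The work goes in short steps, Python scripts to look and compute and a tool call to move; the robot and the scene stay as the last step left them, time stands still between calls to the robot, and variables do not carry over. Pictures are saved under pics/ and viewed, at most 10 in all, crops included, and the job is handed in when it is done.

Besides the shell and the picture viewer there is one more tool, called after "Emit:" in YAML: its name, and indented under it one key for each argument. play_rows: Moves the arm, as the interface text tells. Its arguments: {"type":"object","properties":{"steps":{"type":"array","items":{"type":"array","items":{"type":"array","items":{"type":"number"}}}},"force":{"type":"number"}},"required":["steps"]}

```bash
mkdir -p pics; cat > h.py <<'E'
import numpy as np,cv2
from cell import *
def ray(c,u,v):
    K=c['intrinsics'];d=np.array([(u-K[0][2])/K[0][0],(v-K[1][2])/K[1][1]]);s=d.copy()
    for _ in range(20): s=d/(1+c['k1']*(s@s))
    V=np.array(c['view']);R=V[:3,:3];o=-R.T@V[:3,3]
    return o,R.T@np.array([s[0],-s[1],-1])
def onz(c,u,v,z):
    o,d=ray(c,u,v);return o+d*(z-o[2])/d[2]
def proj(c,P):
    V=np.array(c['view']);p=V[:3,:3]@np.array(P)+V[:3,3];s=np.array([p[0],-p[1]])/-p[2]
    s=s*(1+c['k1']*(s@s));K=c['intrinsics'];return np.array([K[0][0]*s[0]+K[0][2],K[1][1]*s[1]+K[1][2]])
E
python3 - <<'E'
from h import *
o=get_obs();print(o['tool_pos'],o['tool_rot'],o['time_s'])
ims=[]
for n in ['side','top']:
    c=read_camera(n);cv2.imwrite(f'pics/{n}0.png',c['frame'][:,:,::-1])
    V=np.array(c['view']);print(n,-V[:3,:3].T@V[:3,3])
    for k in ['tin_center','glass_center','jar_center','flap','bin']:
        for d in silhouettes(n,k):
            m=d['pixels'];ys,xs=np.nonzero(m);e=d['extent']
            print(k,round(d['p'],2),e,xs.mean().round(1),ys.mean().round(1),c['frame'][m].mean(0).round(),onz(c,xs.mean(),ys.mean(),.04).round(3))
E
```

```text
[0.1775319  0.624678   0.22141255] [-1.79885706e+02  7.02401662e-03  1.64142757e+02] 0.0
side [ 0.23618697 -0.58918826  0.66017936]
tin_center 0.81 [326.0, 324.0, 371.1, 380.4] 345.0 351.7 [ 55. 100. 183.] [ 0.436 -0.207  0.04 ]
tin_center 0.59 [248.5, 160.0, 272.7, 192.7] 259.8 174.7 [201. 180.  83.] [0.453 0.453 0.04 ]
tin_center 0.55 [266.1, 221.5, 302.0, 259.0] 284.9 238.8 [181. 178. 173.] [0.432 0.133 0.04 ]
tin_center 0.39 [303.9, 143.1, 430.3, 259.3] 363.8 197.9 [191. 183. 174.] [0.691 0.221 0.04 ]
glass_center 0.69 [337.4, 256.1, 378.2, 314.5] 355.5 284.6 [144. 143. 143.] [ 0.525 -0.066  0.04 ]
jar_center 0.76 [283.5, 145.2, 300.9, 176.6] 291.8 161.5 [142. 131. 113.] [0.571 0.496 0.04 ]
jar_center 0.58 [337.5, 256.2, 378.0, 315.1] 355.4 284.1 [144. 143. 143.] [ 0.525 -0.065  0.04 ]
flap 0.63 [304.1, 153.7, 341.7, 259.9] 322.9 205.0 [129.  91.  65.] [0.572 0.231 0.04 ]
bin 0.88 [302.0, 139.5, 427.3, 259.4] 363.9 198.1 [192. 183. 174.] [0.69  0.219 0.04 ]
top [0.40765116 0.17731376 1.42039265]
tin_center 0.91 [315.0, 217.5, 338.2, 238.3] 323.9 225.9 [220. 217. 211.] [0.439 0.144 0.04 ]
tin_center 0.77 [416.3, 209.7, 443.9, 236.0] 429.1 222.6 [ 72. 109. 200.] [ 0.442 -0.201  0.04 ]
tin_center 0.61 [209.5, 209.9, 237.7, 232.6] 222.3 222.1 [240. 226.  70.] [0.46  0.475 0.04 ]
glass_center 0.56 [379.6, 186.0, 406.0, 211.8] 393.1 198.6 [129. 127. 124.] [ 0.524 -0.086  0.04 ]
glass_center 0.25 [311.3, 216.8, 337.7, 236.6] 323.8 226.0 [217. 214. 208.] [0.439 0.145 0.04 ]
jar_center 0.58 [207.8, 177.7, 229.6, 197.3] 217.9 188.2 [86. 76. 62.] [0.571 0.489 0.04 ]
flap 0.98 [260.0, 183.5, 355.7, 197.2] 304.6 189.7 [158. 121.  94.] [0.56  0.205 0.04 ]
bin 0.88 [253.5, 150.4, 356.9, 195.8] 306.8 171.9 [227. 218. 207.] [0.619 0.196 0.04 ]
```

View pics/top0.png

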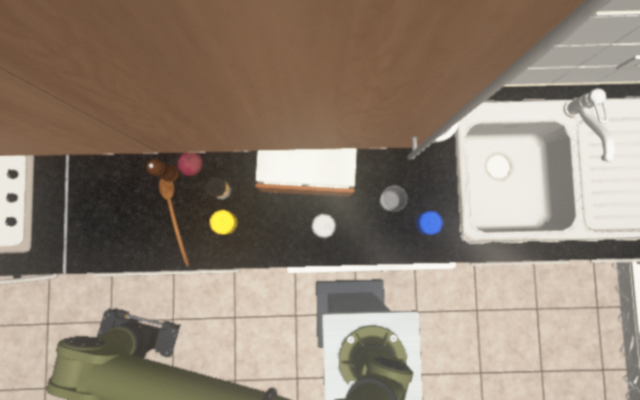

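View pics/side0.png

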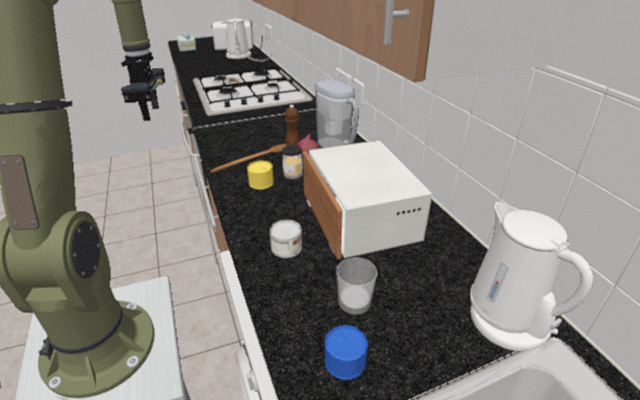

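The top picture shows the plain white tin at (324,226), with the yellow and blue look-alikes at (222,222) and (431,223). The glass is at (393,199), the jar at (218,188) and the flap spans about (256,187) to (354,192). The side picture agrees. Next I need the bin corners at closer range.

```bash
python3 - <<'E'
import cv2,numpy as np
a=cv2.imread('pics/top0.png')[140:245,240:370];b=cv2.imread('pics/side0.png')[135:265,260:440]
a=cv2.resize(a,None,fx=4,fy=4,interpolation=cv2.INTER_CUBIC)[:300];b=cv2.resize(b,None,fx=3,fy=3,interpolation=cv2.INTER_CUBIC)[:400]
o=np.zeros((600,800,3),np.uint8);o[:200,:520]=a[100:300];o[205:595,:540]=b;cv2.imwrite('pics/c.png',o)
E
```

```text
(no output)
```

View pics/c.png

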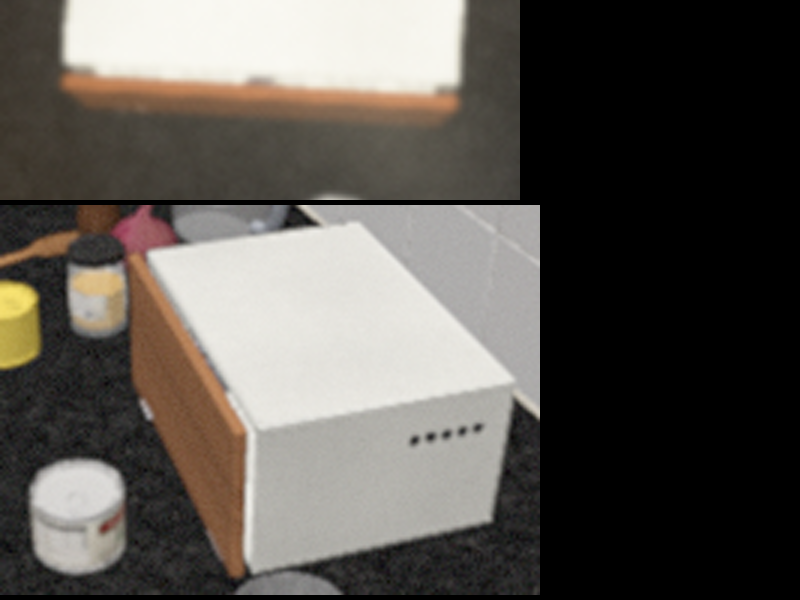

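```bash
python3 - <<'E'
from h import *
from scipy.optimize import least_squares
cs=read_camera('side');ct=read_camera('top')
S=[((0,-.15,.15),338.7,211.3),((0,.15,.15),303.7,152.7),((0,-.15,.004),338.7,258.7),((.235,-.15,.15),431,193.3),((.018,-.15,.15),346,210.7),((.235,-.15,0),424,240.7),((.235,.15,.15),379.3,141.3)]
T=[((0,.15,.15),255.5,187),((0,-.15,.15),354.8,191.5)]
def W(q,p):
    c,s=np.cos(q[2]),np.sin(q[2]);return [q[0]+c*p[0]-s*p[1],q[1]+s*p[0]+c*p[1],p[2]]
f=lambda q:np.concatenate([proj(c,W(q,p))-(u,v) for c,L in((cs,S),(ct,T)) for p,u,v in L])
r=least_squares(f,[.57,.2,0],loss='soft_l1');print(r.x,np.degrees(r.x[2]));print(f(r.x).reshape(-1,2).round(1))
# cylinders: fit silhouettes extents
def cyl(name,rad,h,g):
    L=[]
    for n,c in(('side',cs),('top',ct)):
        for d in silhouettes(n,name):
            ys,xs=np.nonzero(d['pixels'])
            p=onz(c,xs.mean(),ys.mean(),h/2)
            if np.hypot(*(p[:2]-g))<.05: L.append((c,d['extent']));break
    a=np.linspace(0,2*np.pi,40)
    def ff(q):
        o=[]
        for c,e in L:
            P=np.array([proj(c,[q[0]+rad*np.cos(t),q[1]+rad*np.sin(t),z]) for t in a for z in(0,h)])
            o+=list(np.r_[P.min(0),P.max(0)]-e)
        return np.array(o)
    s=least_squares(ff,g);q=s.x;R=r.x;dx=q-R[:2];c,sn=np.cos(R[2]),np.sin(R[2])
    print(name,q.round(4),'bin frame',[c*dx[0]+sn*dx[1],-sn*dx[0]+c*dx[1]],ff(q).round(1))
cyl('tin_center',.0375,.058,[.437,.137]);cyl('glass_center',.0405,.093,[.522,-.08]);cyl('jar_center',.0315,.094,[.571,.489])
E
```

```text
[ 0.54772914  0.20100396 -0.07430266] -4.257228919598129
[[ 0.4 -0.4]
 [-1.  -1.7]
 [-1.1  1.6]
 [ 1.9 -0.2]
 [ 0.8 -1.2]
 [-0.2  1.3]
 [ 0.2 -1.3]
 [ 0.1  0.2]
 [-0.3  0.8]]
tin_center [0.4338 0.1428] bin frame [np.float64(-0.1092588982582062), np.float64(-0.06649317334993558)] [ 3.3  1.3 -2.3  0.7 -0.2 -3.1 -1.5  4. ]
glass_center [ 0.5272 -0.0784] bin frame [np.float64(0.00030094545440222803), np.float64(-0.2801588085652419)] [-0.6 -0.2  0.6  0.2]
jar_center [0.5713 0.486 ] bin frame [np.float64(0.002384026670756597), np.float64(0.28596719994058656)] [-0.1 -3.  -1.1  1.7 -0.3  1.5  1.1 -2.6]
```

Emit:
play_rows:
  steps:
    - [[0,0,0,0,0,-0.1,0.087],[0,0,0,0,0,-0.1,0.087],[-0.024,-0.038,0,0,0,0,0.087],[-0.024,-0.038,0,0,0,0,0.087],[-0.024,-0.038,0,0,0,0,0.087],[-0.024,-0.038,0,0,0,0,0.087],[-0.024,-0.038,0,0,0,0,0.087],[-0.024,-0.038,0,0,0,0,0.087],[-0.024,-0.038,0,0,0,0,0.087],[-0.024,-0.038,0,0,0,0,0.087],[-0.024,-0.038,0,0,0,0,0.087],[-0.024,-0.038,0,0,0,0,0.087]]
  force: 4

```text
time_s: 2.2
tool_pos: [0.3884, 0.2263, 0.2229]
tool_rot: [179.9, 0.0, 175.6]
force: [1.4, 0.4, -0.1]
grip_width: 0.087
grasp_force: 0.0
```

```bash
cat >> h.py <<'E'
B=np.array([.548,.201]);a=-.0743
def binf(p):
    d=np.array(p)[:2]-B;c,s=np.cos(a),np.sin(a);return np.array([c*d[0]+s*d[1],-s*d[0]+c*d[1]])
E
python3 - <<'E'
from h import *
o=get_obs();print(o['tool_pos'],o['tool_rot'],binf(o['tool_pos']),o['force'])
c=read_camera('wrist');cv2.imwrite('pics/w1.png',c['frame'][:,:,::-1])
for d in silhouettes('wrist','tin_center'):
    print(d['p'],d['extent'],c['frame'][d['pixels']].mean(0))
E
```

```text
[0.38844633 0.22630331 0.22293954] [1.79941378e+02 4.25133769e-02 1.75607182e+02] [-0.16099177  0.01338956] [ 1.36698079  0.37895314 -0.06307729]
0.66 [1.5, 203.9, 71.8, 270.2] [ 21.79371257  79.21556886 174.63562874]
0.64 [231.6, 187.0, 296.7, 254.3] [219.20825274 218.81205674 212.66312057]
```

View pics/w1.png

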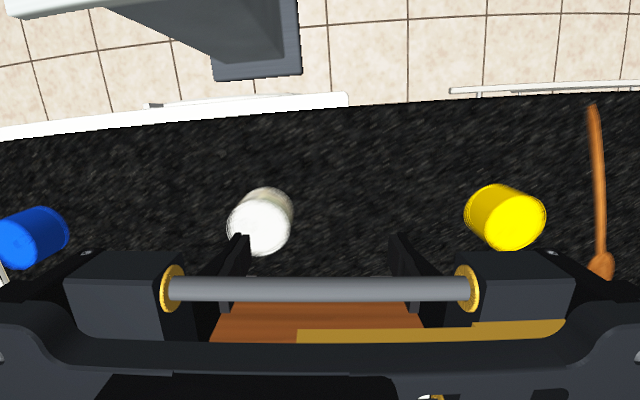

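The wrist picture shows the white tin at about (262,221), its left-bottom edge just touched by a finger. I'll fit its position from the mask outline.

```bash
python3 - <<'E'
from h import *
from scipy.optimize import least_squares
c=read_camera('wrist')
d=[d for d in silhouettes('wrist','tin_center') if c['frame'][d['pixels']].mean(0).min()>150][0];e=d['extent']
t=np.linspace(0,2*np.pi,60)
def ff(q):
    P=np.array([proj(c,[q[0]+.0375*np.cos(x),q[1]+.0375*np.sin(x),z]) for x in t for z in(0,.058)])
    return np.r_[P.min(0),P.max(0)]-e
q=least_squares(ff,[.434,.143]).x;p=get_obs()['tool_pos']
print(q,binf(q),ff(q),'from tcp',binf(q)-binf(p))
E
```

```text
Traceback (most recent call last):
IndexError: list index out of range
```

```bash
cat >> h.py <<'E'
from scipy.optimize import least_squares
def tinfit(cam='wrist',g=(.434,.143)):
    c=read_camera(cam);u,v=proj(c,[*g,.04]).astype(int)
    m=(c['frame'].min(2)>110).astype(np.uint8);n,L,st,ce=cv2.connectedComponentsWithStats(m)
    i=L[v,u];x,y,w,h,_=st[i];e=np.array([x,y,x+w,y+h])
    t=np.linspace(0,2*np.pi,60)
    def ff(q):
        P=np.array([proj(c,[q[0]+.0375*np.cos(s),q[1]+.0375*np.sin(s),z]) for s in t for z in(0,.058)])
        return np.r_[P.min(0),P.max(0)]-e
    q=least_squares(ff,g).x;p=get_obs()['tool_pos']
    print(e,q,binf(q),ff(q).round(1),'from tcp',binf(q)-binf(p),p)
E
python3 -c "
from h import *
tinfit()"
```

```text
[230 187 292 255] [0.44100774 0.14835899] [-0.10278944 -0.06043798] [-0.8  0.1  0.9 -0. ] from tcp [ 0.0592072  -0.07590531] [0.38759846 0.22844994 0.22278688]
```

Emit:
play_rows:
  steps:
    - [[-0.02,-0.025,0,0,0,0,0.087],[-0.02,-0.025,0,0,0,0,0.087],[-0.019,-0.026,0,0,0,0,0.087],[0,0,0.03,0,0,0,0.087],[0,0,0.04,0,0,0,0.087],[0,0,0.04,0,0,0,0.087],[0,0,0.01,0,0,0,0.087],[0,0,0,0,0,0,0.087],[0,0,0,0,0,0,0.087]]

```text
time_s: 3.35
tool_pos: [0.4418, 0.1489, 0.1041]
tool_rot: [179.9, 0.1, 175.7]
force: [0.3, 0.6, -0.3]
grip_width: 0.087
grasp_force: 0.0
```

```bash
python3 - <<'E'
from h import *
c=read_camera('wrist');cv2.imwrite('pics/w2.png',c['frame'][:,:,::-1])
tinfit(g=(.441,.148))
E
```

```text
[271 158 367 261] [0.44054599 0.14958294] [-0.10334077 -0.05925169] [ 0.5  0.5 -0.5 -0.6] from tcp [-0.00185089  0.00071194] [0.44233893 0.14873557 0.1046831 ]
```

View pics/w2.png

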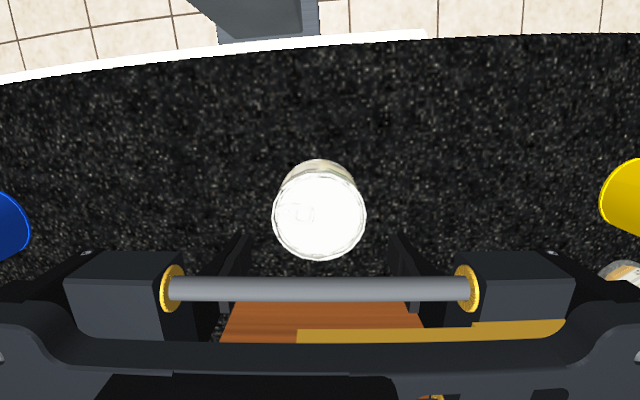

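The tin is centred between the fingers at (319,213). I'll lower over it, close lightly and slide to the right.

Emit:
play_rows:
  steps:
    - [[0.002,0.001,0.03,0,0,0,0.087],[0,0,0.03,0,0,0,0.087],[0,0,0.018,0,0,0,0.087],[0,0,0,0,0,0,0.087],[0,0,0,0,0,0,0.072],[0,0,0,0,0,0,0.072],[0,0,0,0,0,0,0.072],[0,0,0,0,0,0,0.072]]
  force: 4

```text
time_s: 4.25
tool_pos: [0.4403, 0.1492, 0.0262]
tool_rot: [179.9, 0.2, 175.6]
force: [-0.9, -1.2, 6.6]
grip_width: 0.0749
grasp_force: 4.0
```

Emit:
play_rows:
  steps:
    - [[0,-0.008,0,0,0,0,0.072],[0,-0.016,0,0,0,0,0.072],[0,-0.016,0,0,0,0,0.072],[0,-0.016,0,0,0,0,0.072],[0,-0.016,0,0,0,0,0.072],[0,-0.016,0,0,0,0,0.072],[0,-0.016,0,0,0,0,0.072],[0,-0.016,0,0,0,0,0.072],[0,-0.016,0,0,0,0,0.072],[0,-0.012,0,0,0,0,0.072],[0,-0.006,0,0,0,0,0.072],[0,0,0,0,0,0,0.072]]

```text
time_s: 5.45
tool_pos: [0.4284, -0.005, 0.0259]
tool_rot: [179.9, 0.2, 175.5]
force: [0.3, 2.4, 5.2]
grip_width: 0.0755
grasp_force: 4.0
```

Emit:
play_rows:
  steps:
    - [[0,0,0,0,0,0,0.087],[0,0,0,0,0,0,0.087],[0,0,0,0,0,0,0.087],[0,0,0,0,0,0,0.087],[0,0,-0.02,0,0,0,0.087],[0,0,-0.03,0,0,0,0.087],[0,0,-0.04,0,0,0,0.087],[0,0,-0.05,0,0,0,0.087],[0,0.02,-0.02,0,0,0,0.05],[0,0.04,0,0,0,0,0],[0,0.04,0,0,0,0,0],[0,0.04,0,0,0,0,0]]

```text
time_s: 6.65
tool_pos: [0.4377, 0.1362, 0.1848]
tool_rot: [180.0, 0.0, 175.6]
force: [0.6, -0.6, 1.2]
grip_width: 0.0627
grasp_force: 0.0
```

```bash
python3 - <<'E'
from h import *
o=get_obs();print(binf(o['tool_pos']),o['tool_pos'],o['tool_rot'],o['force'],o['grip_width'])
c=read_camera('side');cv2.imwrite('pics/s2.png',c['frame'][:,:,::-1])
tinfit('side',(.428,-.005))
E
```

```text
[-0.10514368 -0.07278336] [0.43774358 0.13622244 0.1847688 ] [1.79963782e+02 2.63427105e-02 1.75571512e+02] [ 0.59840699 -0.57466857  1.15992887] 0.0627322921407367
[284 260 320 304] [ 0.42689684 -0.00651645] [-0.10536475 -0.2159336 ] [ 0.3 -0.  -0.4  0.1] from tcp [ 0.00080891 -0.14747457] [0.43703744 0.14061129 0.18421802]
```

View pics/s2.png

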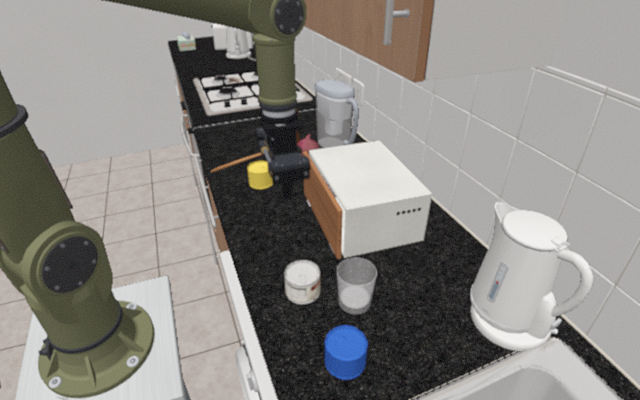

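The tin stands at (302,282), upright, with its nearest edge about 28 mm past the bin's right side. Next is the press position.

Emit:
play_rows:
  steps:
    - [[0,0.034,0.02,0,0,0,0],[0,0.034,0.03,0,0,0,0],[0,0,0.017,0,0,0,0],[0,0,0,0,0,0,0],[-0.03,0,0,0,0,0,0],[-0.03,0,0,0,0,0,0],[-0.01,0,0,0,0,0,0],[-0.005,0,0,0,0,0,0],[0,0,0,0,0,0,0],[0,0,0,0,0,0,0]]

```text
time_s: 7.75
tool_pos: [0.5168, 0.197, 0.1177]
tool_rot: [180.0, -0.0, 175.6]
force: [-0.1, 0.8, -0.8]
grip_width: 0.0008
grasp_force: 0.0
```

```bash
python3 - <<'E'
from h import *
o=get_obs();print(binf(o['tool_pos']),o['tool_pos'],o['tool_rot'],o['force'],o['grip_width'])
E
```

```text
[-0.03079347 -0.00635212] [0.51681996 0.19695126 0.11769227] [ 1.79988576e+02 -4.91907408e-02  1.75616511e+02] [-0.08601763  0.82007402 -0.77479819] 0.0007847766058707036
```

Emit:
play_rows:
  steps:
    - [[-0.006,0.003,0,0,0,0,0],[-0.006,0.003,0,0,0,0,0],[-0.003,0,0,0,0,0,0],[-0.002,0,0,0,0,0,0],[0,0,0,0,0,0,0],[0,0,0,0,0,0,0]]

```text
time_s: 8.35
tool_pos: [0.5351, 0.2014, 0.1175]
tool_rot: [-180.0, -0.0, 175.6]
force: [0.7, -0.6, -1.1]
grip_width: 0.0005
grasp_force: 0.0
```

Emit:
play_rows:
  steps:
    - [[-0.001,0,0,0,0,0,0],[-0.001,0,0,0,0,0,0],[-0.001,0,0,0,0,0,0],[0,0,0,0,0,0,0]]

```text
time_s: 8.75
tool_pos: [0.5377, 0.2014, 0.1176]
tool_rot: [-180.0, -0.1, 175.6]
force: [-2.4, -0.7, 1.2]
grip_width: 0.0002
grasp_force: 1.2
```

Emit:
play_rows:
  steps:
    - [[-0.001,0,0,0,0,0,0],[-0.001,0,0,0,0,0,0],[0,0,0,0,0,0,0]]

```text
time_s: 9.05
tool_pos: [0.5397, 0.2012, 0.1175]
tool_rot: [-180.0, -0.1, 175.6]
force: [-5.2, -0.3, 3.8]
grip_width: 0.0004
grasp_force: 2.3
```

Emit:
play_rows:
  steps:
    - [[-0.001,0,0,0,0,0,0],[-0.001,0,0,0,0,0,0],[0,0,0,0,0,0,0]]

```text
time_s: 9.35
tool_pos: [0.5423, 0.201, 0.1174]
tool_rot: [-180.0, -0.0, 175.6]
force: [-3.6, 0.9, 1.4]
grip_width: 0.0007
grasp_force: 1.9
```

Emit:
play_rows:
  steps:
    - [[-0.001,0,0,0,0,0,0],[0,0,0,0,0,0,0]]

```text
time_s: 9.55
tool_pos: [0.543, 0.201, 0.1174]
tool_rot: [-180.0, -0.0, 175.6]
force: [-4.8, -0.5, 1.2]
grip_width: 0.0003
grasp_force: 2.3
```

Now draw back slowly at first, then fully, and look.

Emit:
play_rows:
  steps:
    - [[0.003,0,0,0,0,0,0],[0.01,0,0,0,0,0,0],[0.02,0,0,0,0,0,0],[0.03,0,0,0,0,0,0],[0.04,0,0,0,0,0,0],[0,0,-0.03,0,0,0,0],[0,0,-0.05,0,0,0,0],[0,0,-0.03,0,0,0,0],[0,0,0,0,0,0,0],[0,0,0,0,0,0,0]]

```text
time_s: 10.55
tool_pos: [0.4411, 0.2091, 0.2284]
tool_rot: [179.9, 0.2, 175.6]
force: [-0.2, -0.7, -0.4]
grip_width: 0.0004
grasp_force: 0.0
```

```bash
python3 - <<'E'
from h import *
o=get_obs();print(binf(o['tool_pos']),o['tool_pos'],o['force'])
c=read_camera('side');cv2.imwrite('pics/s3.png',cv2.resize(c['frame'][110:310,230:450,::-1],None,fx=3,fy=3))
for t in np.arange(0,.8,.1):
  for s in(-1,1):
    x,y,z=-.146*np.sin(t),.15*s,.004+.146*np.cos(t);ca,sa=np.cos(a),np.sin(a)
    print(round(t,1),s,((proj(c,[B[0]+ca*x-sa*y,B[1]+sa*x+ca*y,z])-[230,110])*3).round(),end=' ')
E
```

```text
[-0.10715816  0.00016804] [0.44114996 0.2091221  0.22839329] [-0.21697204 -0.68314637 -0.37310825]
0.0 -1 [328. 303.] 0.0 1 [218. 123.] 0.1 -1 [309. 307.] 0.1 1 [203. 126.] 0.2 -1 [290. 313.] 0.2 1 [188. 130.] 0.3 -1 [271. 321.] 0.3 1 [174. 136.] 0.4 -1 [253. 330.] 0.4 1 [160. 143.] 0.5 -1 [236. 340.] 0.5 1 [146. 151.] 0.6 -1 [220. 351.] 0.6 1 [133. 160.] 0.7 -1 [205. 364.] 0.7 1 [122. 170.]
```

View pics/s3.png

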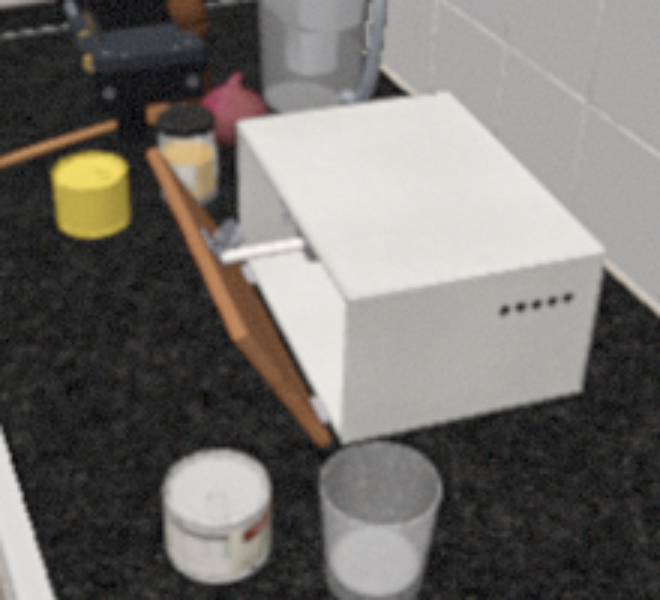

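The flap is ajar at about 0.5 rad, with its near upper corner at (236,338) in the crop. The mechanism is in the middle at about (230,240). I'll go over the edge at bin y = +0.10 and in behind it.

Emit:
play_rows:
  steps:
    - [[0,0.035,0.02,0,0,0,0],[0,0.035,0.03,0,0,0,0],[0,0.03,0.01,0,0,0,0],[0,0,0,0,0,0,0],[-0.03,0,0,0,0,0,0],[-0.03,0,0,0,0,0,0],[-0.025,0,0,0,0,0,0],[-0.007,0,0,0,0,0,0],[0,0,0,0,0,0,0],[0,0,0,0,0,0,0]]

```text
time_s: 11.6
tool_pos: [0.5387, 0.3014, 0.167]
tool_rot: [-180.0, -0.1, 175.6]
force: [-0.6, 0.4, -0.2]
grip_width: 0.0005
grasp_force: 0.0
```

```bash
python3 - <<'E'
from h import *
o=get_obs();print(binf(o['tool_pos']),o['tool_pos'],o['force'])
E
```

```text
[-0.01677057  0.09941996] [0.53865581 0.30139057 0.16698399] [-0.60570487  0.41992482 -0.15358871]
```

Emit:
play_rows:
  steps:
    - [[0,0,0.03,0,0,0,0],[0,0,0.03,0,0,0,0],[0,0,0.002,0,0,0,0],[0.006,0,0,0,0,0,0],[0.006,0,0,0,0,0,0],[0.006,0,0.003,0,0,0,0],[0.006,0,0.003,0,0,0,0],[0.006,0,0.004,0,0,0,0]]

```text
time_s: 12.4
tool_pos: [0.5101, 0.3045, 0.0966]
tool_rot: [179.9, 0.1, 175.6]
force: [-0.2, 0.6, 1.8]
grip_width: 0.0004
grasp_force: 0.7
```

Emit:
play_rows:
  steps:
    - [[0.006,0,0.004,0,0,0,0],[0.006,0,0.004,0,0,0,0],[0.006,0,0.004,0,0,0,0],[0.006,0,0.004,0,0,0,0],[0.004,0,0.006,0,0,0,0],[0,0,0,0,0,0,0]]

```text
time_s: 13.0
tool_pos: [0.4803, 0.3057, 0.0722]
tool_rot: [-179.9, -0.1, 175.6]
force: [-0.5, -0.8, -0.4]
grip_width: 0.0007
grasp_force: 0.0
```

```bash
python3 - <<'E'
from h import *
o=get_obs();print(binf(o['tool_pos']),o['tool_pos'],o['force'])
c=read_camera('side');cv2.imwrite('pics/s4.png',cv2.resize(c['frame'][110:310,230:450,::-1],None,fx=3,fy=3))
for t in np.arange(.7,1.6,.1):
  for s in(-1,1):
    x,y,z=-.146*np.sin(t),.15*s,.004+.146*np.cos(t);ca,sa=np.cos(a),np.sin(a)
    print(round(t,1),s,((proj(c,[B[0]+ca*x-sa*y,B[1]+sa*x+ca*y,z])-[230,110])*3).round(),end=' ')
E
```

```text
[-0.07524385  0.09936253] [0.48033959 0.30567386 0.07221043] [-0.50492946 -0.75176249 -0.42390656]
0.7 -1 [205. 364.] 0.7 1 [122. 170.] 0.8 -1 [191. 377.] 0.8 1 [111. 181.] 0.9 -1 [179. 391.] 0.9 1 [102. 193.] 1.0 -1 [168. 406.] 1.0 1 [ 94. 205.] 1.1 -1 [160. 421.] 1.1 1 [ 87. 218.] 1.2 -1 [153. 436.] 1.2 1 [ 82. 231.] 1.3 -1 [148. 451.] 1.3 1 [ 79. 244.] 1.4 -1 [145. 466.] 1.4 1 [ 77. 257.] 1.5 -1 [144. 480.] 1.5 1 [ 77. 270.]
```

View pics/s4.png

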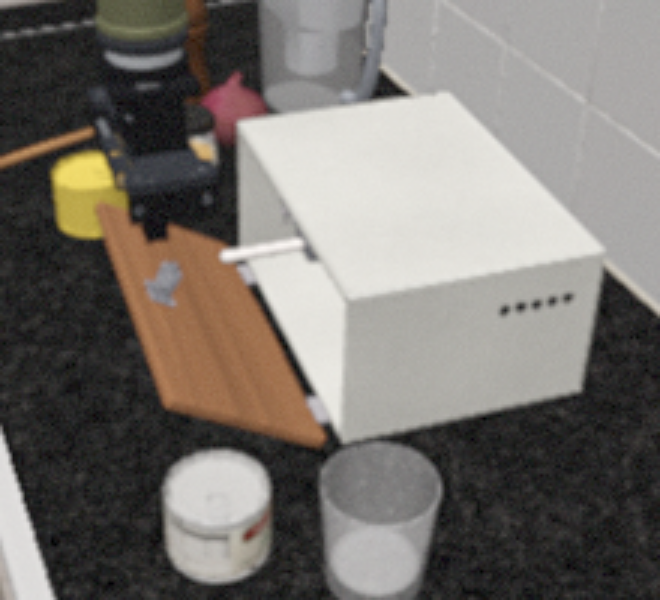

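The flap is at about 1.0 rad (near corner at (168,405)), past the point where it sinks by itself. I'll move clear and let it sink.

Emit:
play_rows:
  steps:
    - [[0,0,-0.03,0,0,0,0],[0,0,-0.05,0,0,0,0],[0,0,-0.05,0,0,0,0],[0.03,0,0,0,0,0,0],[0.03,0,0,0,0,0,0],[0,0,0,0,0,0,0],[0,0,0,0,0,0,0],[0,0,0,0,0,0,0],[0,0,0,0,0,0,0],[0,0,0,0,0,0,0],[0,0,0,0,0,0,0],[0,0,0,0,0,0,0]]

```text
time_s: 14.25
tool_pos: [0.4225, 0.3105, 0.2034]
tool_rot: [-180.0, -0.0, 175.6]
force: [-0.3, 0.1, 0.2]
grip_width: 0.0008
grasp_force: 0.0
```

Emit:
play_rows:
  steps:
    - [[0,0,0,0,0,0,0],[0,0,0,0,0,0,0],[0,0,0,0,0,0,0],[0,0,0,0,0,0,0],[0,0,0,0,0,0,0],[0,0,0,0,0,0,0],[0,0,0,0,0,0,0],[0,0,0,0,0,0,0],[0,0,0,0,0,0,0],[0,0,0,0,0,0,0],[0,0,0,0,0,0,0],[0,0,0,0,0,0,0]]

```text
time_s: 15.45
tool_pos: [0.4222, 0.3106, 0.2036]
tool_rot: [180.0, 0.0, 175.6]
force: [-0.2, -0.2, -0.4]
grip_width: 0.0005
grasp_force: 0.0
```

Emit:
play_rows:
  steps:
    - [[0,0,0,0,0,0,0],[0,0,0,0,0,0,0],[0,0,0,0,0,0,0],[0,0,0,0,0,0,0],[0,0,0,0,0,0,0],[0,0,0,0,0,0,0],[0,0,0,0,0,0,0],[0,0,0,0,0,0,0],[0,0,0,0,0,0,0],[0,0,0,0,0,0,0],[0,0,0,0,0,0,0],[0,0,0,0,0,0,0]]

```text
time_s: 16.65
tool_pos: [0.4222, 0.3106, 0.2036]
tool_rot: [180.0, 0.0, 175.6]
force: [0.1, -0.5, -0.2]
grip_width: 0.0007
grasp_force: 0.0
```

```bash
python3 - <<'E'
from h import *
c=read_camera('side');cv2.imwrite('pics/s5.png',cv2.resize(c['frame'][110:310,230:450,::-1],None,fx=3,fy=3))
t=1.57
for s in(-1,1):
    x,y,z=-.146,.15*s,.016;ca,sa=np.cos(a),np.sin(a)
    print(((proj(c,[B[0]+ca*x-sa*y,B[1]+sa*x+ca*y,z])-[230,110])*3).round())
tinfit('side',(.427,-.006))
E
```

```text
[143. 479.]
[ 76. 269.]
[284 260 320 305] [ 0.42636666 -0.00800828] [-0.10578272 -0.21746067] [ 0.3  0.5 -0.3 -0.4] from tcp [ 0.02775628 -0.31743056] [0.42225036 0.31060689 0.20361004]
```

View pics/s5.png

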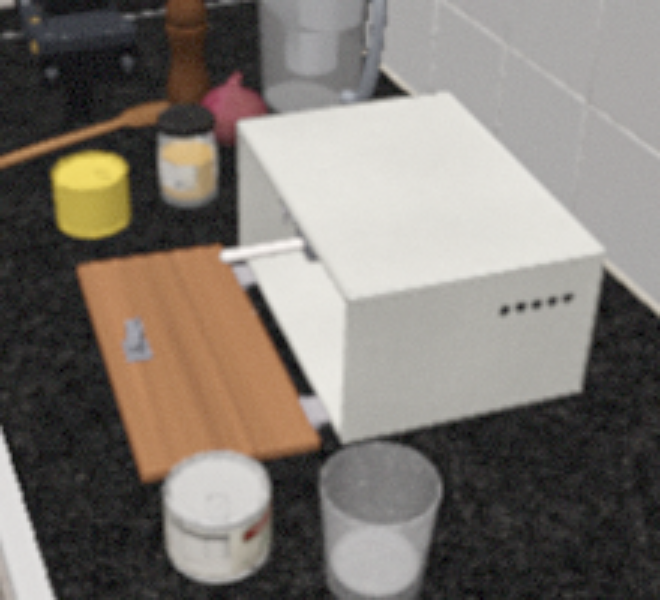

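The flap lies flat, with its corners at (143,477) and (78,268) against the predicted (143,479) and (76,269). The tin stands beside the bin, and the glass and jar haven't moved. I'll wait a moment longer and hand in.

Emit:
play_rows:
  steps:
    - [[0,0,0,0,0,0,0],[0,0,0,0,0,0,0],[0,0,0,0,0,0,0],[0,0,0,0,0,0,0],[0,0,0,0,0,0,0],[0,0,0,0,0,0,0],[0,0,0,0,0,0,0],[0,0,0,0,0,0,0],[0,0,0,0,0,0,0],[0,0,0,0,0,0,0],[0,0,0,0,0,0,0],[0,0,0,0,0,0,0]]

```text
time_s: 17.95
tool_pos: [0.4223, 0.3106, 0.2036]
tool_rot: [180.0, 0.0, 175.6]
force: [-0.4, 0.9, -0.5]
grip_width: 0.0004
grasp_force: 0.0
```

```bash
python3 -c "
from cell import sign_off
print(sign_off())"
```

```text
the job is handed in; nothing more can be done
None
```

The job is handed in at about 18 s: the bread bin's flap lies fully open, the tin stands upright about 30 mm past the bin's right side, and the glass and jar were left where they were.

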